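Scoop steel balls onto the bench scale

ROBOT

A 6-joint arm with a two-finger parallel gripper is mounted at the origin on the work surface. World frame = base frame: x ahead of the robot, y to its left, z up, the work surface at z = 0. Lengths are in m, angles in rad, forces in N, time in s.
With the tool pointing down it reaches from about 0.375 to 0.925 m from the base axis. Payload 5.7 kg.
Tool frame: the origin (TCP) lies midway between the tips of the shut fingers; the grasp point (between the pads) lies 19 mm behind it; z points along the fingers, y is the line along which they close (so a half turn about z gives the same grasp; the last joint's range is limited). The gripper opens to 85 mm and grips with 20 to 120 N. Pads are 22 mm wide; open, the fingers measure 114 mm over their backs; the gripper's body (76 mm by 85 mm) begins 54 mm behind the grasp point. The pads swing forward as they close: fully open they stand 13 mm farther back than shut.
Start: joints at [1.178, 0.359, 1.51, -0, 1.272, -0.115], TCP at [0.165, 0.577, 0.231] pointing down, gripper open.
Joint ranges: [-2.97, 2.97], [-1.01, 2.36], [0.21, 2.38], [-0.96, 4.11], [0.2, 2.71], [-2.98, 2.98]. Speed limits (rad/s): [2.39, 2.39, 3.14, 3.14, 3.14, 3.14].

INTERFACE

Orientations are given as a rotation vector (axis times angle).
In Python, from bench import arm gives the robot as it stands.
- The arm moves only by the tool apply_moves, never from a script. Its argument "targets" is one flat list of numbers, 7 for each row, row after row: the shift along the tool's x, y, z in cm, then the turn, a rotation vector about the tool's x, y, z in rad, then the finger opening in cm, from 0 to 8.54. In form: [dx, dy, dz, rx, ry, rz, jaw, dx, dy, dz, rx, ry, rz, jaw, ...]. A call has 1 to 8 rows; each row shifts and turns the commanded pose from where the row before left it, along the tool's axes as they then stand; what a row does not reach is not made up. A row lasts 1/12 s, in which the tool goes at most 41.7 mm and 7.16 degrees, less where a joint would pass 70% of its speed; a pose out of reach is approached as far as the arm can. A call with a gripper value outside its range is refused whole. The fingers move at their own pace and stop on an object; the grip force is fixed at half the most. Time passes only in rows, so rows that do not move let the fingers close. It gives the time, the measured TCP pose, the force, the opening and the grip force at its end, in the units of the state.
- arm.observe(): the state, without advancing time (a new reading comes with each control period).
- arm.capture(name): name is "scene" or "top" or "wrist"; returns (picture, depth): 400x640x3 uint8, blue, green, red; 400x640 float32, m along the optical axis (not along the pixel's ray), 0 where there is no reading.
- arm.calibration(name): a dict with "camera_matrix" (3x3 intrinsics, pixels), "position" and "rotation" of the camera in the world; the wrist camera has in their place "hand_eye" (4x4, takes a point from camera to tool coordinates, whose origin is the TCP and whose axes are the flange's). Camera axes: x right, y up, looking along -z (the intrinsics and any distortion apply to the point x, -y, -z); pixel columns grow to the right and rows downward; lengths in m; the calibration is good to about 2 mm. A picture is of the moment at which its call begins: read the wrist's pose just before it. calibration takes no time and is no camera call.
- arm.job_done(): hands the job in; it is judged then, once.
The state is a dict: "time": time; "qpos": joint angles; "qvel": joint speeds; "joint_efforts": joint torques, N m; "position": TCP position; "eef_rot": TCP orientation; "contact_force": force on the tool from outside, world axes, zero at the start; "torque": the same for the moment, N m; "opening": finger opening in m; "finger_force": force on a finger pad.
Only numpy, scipy, OpenCV 4.12 (cv2) and the standard library are available. Lean on these libraries where they do the work, as an engineer would, in place of code of your own. Each camera call takes 0.05 s, during which the arm holds its last target. There are 200 camera calls.

TASK

With the small steel scoop that has an upright black grip, scoop steel balls off the floor of the grey tray and, holding the scoop low over the round pan of the bench scale, tip at least three of the six balls into the pan, without pressing hard on the pan. Then stand the scoop upright on the table again, not in the tray, and let go.

Things in the scene. Friction and masses are not known exactly. Their poses are not given: they have to be found in the camera images.
- scoop_grip (a point): Centre of the upright black grip (24 mm along x, 16 mm across y, top 100 mm above the underside) of the small steel scoop standing on the table. The point is 75 mm above the scoop's underside. Axes: x from the open mouth back to the grip, y across, z up. Pinch from above across y. Scoop: 78 mm wide, floor flat, 1.5 mm thick, 85 mm long, back edge at x = +12 mm from here, walls 30 mm, about 160 g.
- scoop_lip (a point): Middle of the scoop's open front floor edge, at its underside: 73 mm ahead of the grip point (-x) and 75 mm below it; same axes. The side walls begin 21 mm behind it. Balls gathered lie on the flat floor behind this edge: they stay while the scoop is held level or a few degrees mouth up, and roll out when it is tipped 40 to 50 degrees mouth down.
- tray: Fixed grey plastic tray: 187 (x) by 130 (y) mm, walls 30 mm high, 4 mm thick; origin on the table under it. Floor 4 mm thick, flat from x = -80 to +86. The -x end wall, nearer the robot, leans outward 30 degrees. Six loose polished 18 mm steel balls lie at that end, x = -81 to -32, y within 36 mm; the rest is empty. A scoop set down there and pushed along the floor to that wall runs under them.
- pan: Round steel pan on the white bench scale (170 mm square box fixed to the table). Outside diameter 140 mm at the rim, 124 mm at the foot, wall 3 mm, 30 mm deep, rigid. Origin: centre of its underside, 50 mm above the table; z up. The rim is 80 mm above the table.
There are look-alikes about, which are no part of the job. What is shaped like the part that bears scoop_grip but green or purple is not meant.

How it is judged:
By the outcome, as a careful person would: the job done as asked, in the order asked, and still so for the second after the job is handed in, with the robot touching nothing.
It also fails if it takes over 61 s, if anything falls off the work surface, if the arm or the gripper's body presses on something with over 40 N, if the wrist force passes 120 N, or if a joint passes its speed limit or range.

## Working session

There is one attempt and no reset: what is moved stays moved. The work goes in short steps, Python scripts to look and compute and a tool call to move; the robot and the scene stay as the last step left them, time stands still between calls to the robot, and variables do not carry over. Pictures are saved under pics/ and viewed, at most 13 in all, crops included, and the job is handed in when it is done.

Besides the shell and the picture viewer there is one more tool, called after "Emit:" as name(argument=value, ...), one argument or row to a line, values as JSON. apply_moves: Moves the arm, as the interface text tells. Its arguments: {"type":"object","properties":{"targets":{"type":"array","items":{"type":"number"}}},"required":["targets"]}

```bash
mkdir -p pics; cat > h.py <<'E'
import numpy as np, cv2
from scipy.spatial.transform import Rotation as R
from bench import arm
def cap(n):
    s=arm.observe(); im,d=arm.capture(n); c=arm.calibration(n); K=np.array(c["camera_matrix"])
    if "hand_eye" in c:
        T=np.eye(4);T[:3,:3]=R.from_rotvec(s["eef_rot"]).as_matrix();T[:3,3]=s["position"];T=T@np.array(c["hand_eye"])
    else:
        T=np.eye(4);r=np.array(c["rotation"]);T[:3,:3]=r if r.shape==(3,3) else R.from_rotvec(r).as_matrix();T[:3,3]=c["position"]
    v,u=np.mgrid[:400,:640]
    P=np.stack([(u-K[0,2])/K[0,0]*d,-(v-K[1,2])/K[1,1]*d,-d],-1)
    W=P@T[:3,:3].T+T[:3,3]
    return im,d,W,T,K
E
python3 - <<'E'
from h import *
for n in("scene","top"):
    im,d,W,T,K=cap(n); c=arm.calibration(n); print(n,{k:v for k,v in c.items()})
    cv2.imwrite(f"pics/{n}0.png",im); np.savez(f"{n}0.npz",im=im,W=W,d=d)
print(arm.observe())
E
```

```text
scene {'camera_matrix': array([[374.99744816,   0.        , 316.91152282],
       [  0.        , 374.99744816, 200.92831009],
       [  0.        ,   0.        ,   1.        ]]), 'position': array([ 0.86029566, -0.29269103,  0.8306825 ]), 'rotation': array([0.51340144, 0.24616442, 0.90310128])}
top {'camera_matrix': array([[400.3737185 ,   0.        , 317.45512592],
       [  0.        , 400.3737185 , 202.38441501],
       [  0.        ,   0.        ,   1.        ]]), 'position': array([ 0.45656021, -0.017647  ,  0.93926836]), 'rotation': array([ 0.01602422,  0.00202148, -1.59247082])}
{'time': 0.1, 'qpos': array([ 1.17791846e+00,  3.59418079e-01,  1.51134974e+00,  1.87979136e-05,
        1.27248306e+00, -1.15123599e-01]), 'qvel': array([ 0.00068863, -0.00166102, -0.00085409,  0.00070038, -0.00056165,
       -0.00030488]), 'joint_efforts': array([-1.28176347e-03, -5.28652275e+01, -2.79351640e+01, -3.61470393e-04,
        4.96408044e-03, -1.11591044e-05]), 'position': array([0.16429402, 0.57642457, 0.23053679]), 'eef_rot': array([-4.34842657e-01, -3.11091351e+00,  2.51371722e-03]), 'contact_force': array([0.29831974, 0.05593457, 0.01332045]), 'torque': array([ 0.05088712,  0.03583499, -0.04449992]), 'finger_force': 0.0, 'opening': 0.08548118136124691}
```

View pics/top0.png

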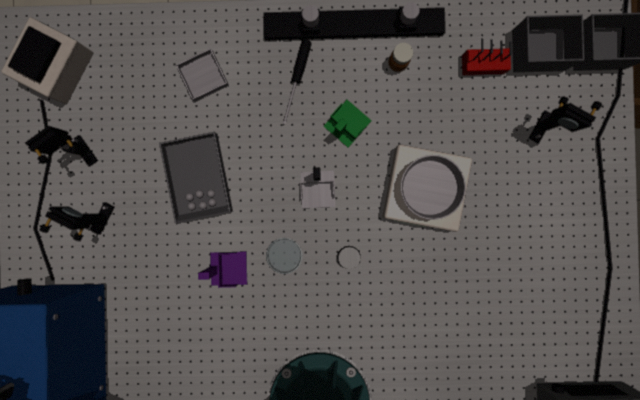

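View pics/scene0.png

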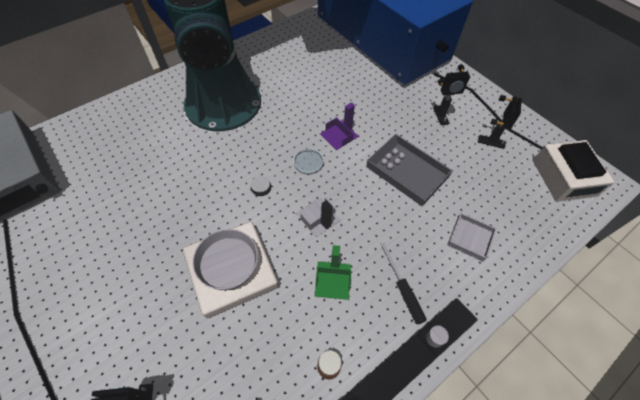

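Candidates in the top view: the steel scoop with black grip at (317,188), a green one at (348,122) and a purple one at (228,268). By the description it is the steel one. The tray is at (197,177) with its balls near (200,198), and the pan is at (430,187).

```bash
python3 - <<'E'
from h import *
z=np.load("top0.npz");im,W=z["im"],z["W"]
s=np.load("scene0.npz");
cv2.imwrite("pics/crop.png",np.hstack([cv2.resize(im[145:235,270:360],(396,400),interpolation=2),cv2.resize(s["im"][180:240,285:345],(400,400),interpolation=2)]))
# scoop: dark grip points, floor/walls from both views
for nm,q in(("top",z),("scene",s)):
    w=q["W"];I=q["im"].max(2)
    reg=(w[...,0]>.40)&(w[...,0]<.62)&(w[...,1]>-.08)&(w[...,1]<.09)
    m=reg&(w[...,2]>.06)&(w[...,2]<.13)
    print(nm,"grip",m.sum(),w[m].mean(0) if m.any() else 0,np.percentile(w[m],[2,98],axis=0))
    m2=m&(w[...,2]>.09); print("griptop",m2.sum(),w[m2].mean(0))
    if m2.sum()>5: print(cv2.minAreaRect(w[m2][:,:2].astype(np.float32)*1000))
    m=reg&(w[...,2]>.008)&(w[...,2]<.05); print("body",m.sum(),cv2.minAreaRect(w[m][:,:2].astype(np.float32)*1000))
    reg=(w[...,0]>.35)&(w[...,0]<.65)&(w[...,1]<-.1)&(w[...,1]>-.42)
    m=reg&(w[...,2]>.072)&(w[...,2]<.09);p=w[m][:,:2].astype(np.float32)*1000;print("rim",len(p),cv2.minEnclosingCircle(p),np.median(w[m][:,2]))
    m=reg&(w[...,2]>.035);print("scale",cv2.minAreaRect(w[m][:,:2].astype(np.float32)*1000))
    reg=(w[...,0]>.34)&(w[...,0]<.65)&(w[...,1]<.42)&(w[...,1]>.15)
    m=reg&(w[...,2]>.022)&(w[...,2]<.05);p=w[m][:,:2].astype(np.float32)*1000
    print("tray",len(p),cv2.minAreaRect(p),cv2.boxPoints(cv2.minAreaRect(p)).round())
    fl=(abs(w[...,2])<.03)&(w[...,0]>.3)&(w[...,0]<.7)&(abs(w[...,1])<.1);print("table z",np.median(w[fl][:,2]))
# balls by HoughCircles-like brightness
g=cv2.cvtColor(im,cv2.COLOR_BGR2GRAY);sub=g[160:222,160:235]
_,t=cv2.threshold(sub,95,255,0)
n,l,st,c=cv2.connectedComponentsWithStats(t)
for i in range(1,n):
    u,v=(c[i]+[160,160]).round().astype(int);print(st[i][4],u,v,W[v,u].round(3))
E
```

```text
top grip 135 [ 0.55054774 -0.02094792  0.09481832] [[ 5.14700579e-01 -6.27874805e-02  6.49813145e-02]
 [ 6.19628107e-01  7.58499557e-06  1.02780219e-01]]
griptop 109 [ 0.54212844 -0.01600412  0.09937981]
((569.113525390625, -27.884075164794922), (21.760211944580078, 120.51921081542969), 64.63470458984375)
body 129 ((547.7429809570312, -14.145706176757812), (80.36194610595703, 154.88819885253906), 82.37698364257812)
rim 498 ((492.1225280761719, -255.2210235595703), 69.70235443115234) 0.07870524873115425
scale ((491.5575866699219, -255.1474609375), (170.58746337890625, 171.68975830078125), 77.83379364013672)
tray 821 ((479.3077087402344, 263.15679931640625), (289.09820556640625, 131.281005859375), 10.397551536560059) [[325. 302.]
 [349. 173.]
 [633. 225.]
 [610. 354.]]
table z 0.0005860395130725671
scene grip 171 [ 0.53661309 -0.01311535  0.08835603] [[ 5.15506664e-01 -6.00662641e-02  6.08210714e-02]
 [ 6.19074861e-01  3.39078493e-04  1.02801999e-01]]
griptop 97 [ 0.53962736 -0.01447486  0.09877803]
((569.5598754882812, -27.44806671142578), (21.688570022583008, 120.22293853759766), 64.70036315917969)
body 237 ((547.244384765625, -13.419914245605469), (83.8607177734375, 156.0570068359375), 82.94827270507812)
rim 473 ((491.2008361816406, -254.74354553222656), 70.13563537597656) 0.07863472392319082
scale ((492.0772399902344, -254.8141632080078), (170.0100555419922, 169.868896484375), 78.00984191894531)
tray 685 ((479.53558349609375, 263.20928955078125), (288.4641418457031, 133.2782745361328), 10.701386451721191) [[325. 302.]
 [350. 171.]
 [634. 225.]
 [609. 355.]]
table z 0.0007495852677662507
453 164 199 [0.481 0.354 0.001]
482 227 193 [0.491 0.199 0.026]
4 199 193 [0.492 0.264 0.023]
6 210 193 [0.492 0.239 0.023]
6 189 196 [0.486 0.289 0.019]
4 212 202 [0.471 0.236 0.02 ]
4 190 206 [0.463 0.287 0.019]
6 202 204 [0.467 0.258 0.022]
2 194 221 [0.428 0.284 0.003]
```

View pics/crop.png

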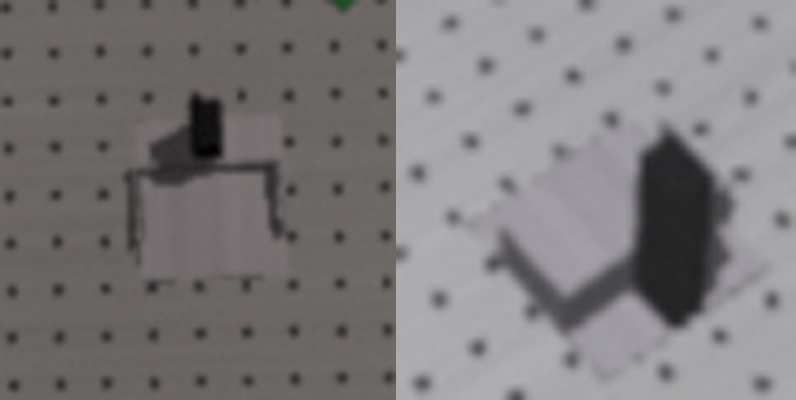

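The crop shows the steel scoop with a black grip, mouth towards the robot (down in the top image). Next I refine the scoop and tray poses with the neighbouring objects excluded.

```bash
python3 - <<'E'
from h import *
for nm in("top","scene"):
    z=np.load(nm+"0.npz");w=z["W"];im=z["im"].astype(int)
    sat=im.max(2)-im.min(2)
    box=lambda a,b,c,d:(w[...,0]>a)&(w[...,0]<b)&(w[...,1]>c)&(w[...,1]<d)
    reg=box(.42,.60,-.075,.06)&(sat<40)
    m=reg&(w[...,2]>.092)&(w[...,2]<.12);r=cv2.minAreaRect(w[m][:,:2].astype(np.float32)*1000);print(nm,"gtop",m.sum(),w[m].mean(0).round(4),r)
    m=reg&(w[...,2]>.006)&(w[...,2]<.12);r=cv2.minAreaRect(w[m][:,:2].astype(np.float32)*1000);print("body",m.sum(),r,cv2.boxPoints(r).round())
    m=box(.38,.65,.15,.36)&(w[...,2]>.024)&(w[...,2]<.045)&(sat<40);p=w[m][:,:2].astype(np.float32)*1000;r=cv2.minAreaRect(p);print("tray",r,cv2.boxPoints(r).round())
E
```

```text
top gtop 90 [ 0.5263 -0.0073  0.0996] ((526.9102783203125, -7.433715343475342), (14.774994850158691, 23.58713722229004), 88.7302474975586)
body 214 ((511.16827392578125, -7.2367706298828125), (77.34184265136719, 104.9591293334961), 89.07473754882812) [[458. -45.]
 [563. -47.]
 [564.  31.]
 [459.  32.]]
tray ((528.6539306640625, 272.31756591796875), (188.71969604492188, 131.0720977783203), 10.397552490234375) [[424. 320.]
 [448. 191.]
 [633. 225.]
 [610. 354.]]
scene gtop 83 [ 0.5275 -0.0078  0.0988] ((526.1768188476562, -7.01263427734375), (25.21780014038086, 16.333202362060547), 1.5699169635772705)
body 423 ((499.17852783203125, -6.933742523193359), (79.62975311279297, 80.09452819824219), 1.819323182106018) [[458.  32.]
 [461. -48.]
 [540. -46.]
 [538.  34.]]
tray ((527.7284545898438, 272.34918212890625), (189.88990783691406, 133.4857635498047), 10.456732749938965) [[422. 321.]
 [446. 189.]
 [633. 224.]
 [609. 355.]]
```

Emit:
apply_moves(
  targets=[0,0,0,0,0,-0.0925,8.5,0,0,0,0,0,-0.0925,8.5,0,0,0,0,0,-0.0925,8.5,-2.1,-3.4,0,0,0,0,8.5,-2.1,-3.4,0,0,0,0,8.5,-2.1,-3.4,0,0,0,0,8.5,-2.1,-3.4,0,0,0,0,8.5,-2.1,-3.4,0,0,0,0,8.5],
)

```text
time: 0.77
position: [0.2697, 0.4051, 0.2309]
eef_rot: [0.001, -3.141, 0.001]
contact_force: [0.8, -0.3, -0.5]
opening: 0.0849
finger_force: 0.0
```

Emit:
apply_moves(
  targets=[-2.1,-3.4,0,0,0,0,8.5,-2.1,-3.4,0,0,0,0,8.5,-2.1,-3.4,0,0,0,0,8.5,-2.1,-3.4,0,0,0,0,8.5,-2.1,-3.4,0,0,0,0,8.5,-2.1,-3.4,0,0,0,0,8.5,-2.1,-3.4,0,0,0,0,8.5,-2.1,-3.4,0,0,0,0,8.5],
)

```text
time: 1.43
position: [0.4378, 0.133, 0.2312]
eef_rot: [-0.001, -3.141, -0.0]
contact_force: [0.2, 0.3, -0.0]
opening: 0.0848
finger_force: 0.0
```

Emit:
apply_moves(
  targets=[-2.2,-3.5,0,0,0,0,8.5,-2.2,-3.5,0,0,0,0,8.5,-2.2,-3.5,0,0,0,0,8.5,-2.3,-3.5,0,0,0,0,8.5,0,0,0,0,0,0,8.5],
)

```text
time: 1.85
position: [0.531, -0.0112, 0.2314]
eef_rot: [0.007, 3.137, -0.006]
contact_force: [0.4, 0.0, 0.5]
opening: 0.0848
finger_force: 0.0
```

```bash
python3 - <<'E'
from h import *
im,d,w,T,K=cap("wrist");s=arm.observe();print(s["qpos"].round(4),s["position"].round(4))
cv2.imwrite("pics/w1.png",im)
sat=im.max(2).astype(int)-im.min(2)
reg=(w[...,0]>.42)&(w[...,0]<.60)&(w[...,1]>-.075)&(w[...,1]<.06)&(sat<50)
for a,b in((.09,.115),(.02,.06),(.006,.035)):
    m=reg&(w[...,2]>a)&(w[...,2]<b)
    if m.sum()>9:
        r=cv2.minAreaRect(w[m][:,:2].astype(np.float32)*1000);print(a,m.sum(),r,cv2.boxPoints(r).round())
E
```

```text
[-1.4590e-01  2.5590e-01  1.6647e+00 -9.0000e-04  1.2199e+00 -1.7115e+00] [ 0.5284 -0.0083  0.231 ]
0.09 463 ((526.7078857421875, -6.647831916809082), (23.73145866394043, 14.687356948852539), 0.15105703473091125) [[515.   1.]
 [515. -14.]
 [539. -14.]
 [539.   1.]]
0.02 580 ((496.2956237792969, -7.176525115966797), (42.2218132019043, 77.77922058105469), 1.2344292402267456) [[474.  31.]
 [476. -47.]
 [518. -46.]
 [517.  32.]]
0.006 711 ((496.2956237792969, -7.176525115966797), (42.2218132019043, 77.77922058105469), 1.2344292402267456) [[474.  31.]
 [476. -47.]
 [518. -46.]
 [517.  32.]]
```

View pics/w1.png

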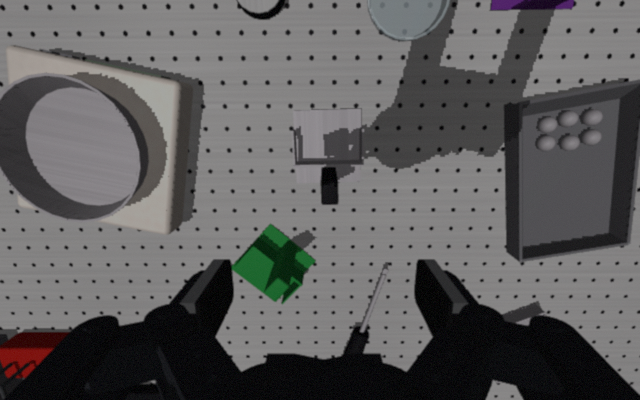

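The wrist view shows the black grip at (330,185), under the tool; the depth data put it within 2 mm of the TCP in x and y. I descend 17.5 cm and grip.

Emit:
apply_moves(
  targets=[0.17,0.15,3.5,0,0,0,8.5,0,0,3.5,0,0,0,8.5,0,0,3.5,0,0,0,8.5,0,0,3.0,0,0,0,8.5,0,0,2.5,0,0,0,8.5,0,0,1.5,0,0,0,8.5,0,0,0,0,0,0,8.5],
)

```text
time: 2.48
position: [0.5207, -0.002, 0.0531]
eef_rot: [0.001, -3.134, -0.002]
contact_force: [-0.5, -0.3, 0.1]
opening: 0.085
finger_force: 0.0
```

Emit:
apply_moves(
  targets=[0,0,0,0,0,0,1,0,0,0,0,0,0,1,0,0,0,0,0,0,1,0,0,0,0,0,0,1,0,0,0,0,0,0,1,0,0,0,0,0,0,1,0,0,0,0,0,0,1,0,0,0,0,0,0,1],
)

```text
time: 3.15
position: [0.5249, -0.0036, 0.0568]
eef_rot: [0.001, 3.141, -0.0]
contact_force: [-1.4, -0.6, 4.9]
opening: 0.0156
finger_force: 62.1
```

```bash
python3 - <<'E'
from h import *
s=arm.observe();print(s["time"],s["qpos"].round(4),s["position"].round(4),R.from_rotvec(s["eef_rot"]).as_matrix().round(3),s["opening"],s["finger_force"],s["contact_force"].round(1))
E
```

```text
3.15 [-1.3840e-01  4.7930e-01  1.8481e+00 -2.0000e-04  8.1330e-01 -1.7087e+00] [ 0.5249 -0.0036  0.0568] [[-1.     0.     0.001]
 [ 0.     1.    -0.   ]
 [-0.001 -0.    -1.   ]] 0.015582669045822246 62.09059953689575 [-1.4 -0.6  4.9]
```

Emit:
apply_moves(
  targets=[0,0,-2.5,0,0,0,1,0,0,-3.0,0,0,0,1,0,0,-2.5,0,0,-0.0605,1,0,0,0,0,0,-0.0605,1,0,0,0,0,0,-0.0605,1,0,0,0,0,0,0,1],
)

```text
time: 3.65
position: [0.5244, -0.0034, 0.1366]
eef_rot: [-0.287, 3.128, -0.0]
contact_force: [-0.2, 0.2, -2.9]
opening: 0.0152
finger_force: 61.2
```

Emit:
apply_moves(
  targets=[-1.0,2.4,0,0,0,0,1,-1.3,3.1,0,0,0,0,1,-1.5,3.6,0,0,0,0,1,-1.5,3.6,0,0,0,0,1,-1.5,3.6,0,0,0,0,1,-1.5,3.6,0,0,0,0,1,-1.5,3.6,0,0,0,0,1,-1.5,3.6,0,0,0,0,1],
)

```text
time: 4.32
position: [0.5861, 0.2852, 0.1352]
eef_rot: [0.281, -3.127, 0.001]
contact_force: [1.0, -0.3, -2.0]
opening: 0.0149
finger_force: 61.3
```

Emit:
apply_moves(
  targets=[0,0,0,0,0,0,1,0,0,0,0,0,0,1,0,0,0,0,0,0,1],
)

```text
time: 4.57
position: [0.5857, 0.283, 0.1351]
eef_rot: [0.284, -3.126, 0.002]
contact_force: [-0.7, 0.0, -2.2]
opening: 0.0148
finger_force: 61.2
```

```bash
cat >> h.py <<'E'
O=np.array([.5317,.2729]);A=np.deg2rad(10.4)
def scooppose():
    im,d,w,T,K=cap("wrist");s=arm.observe();Rm=R.from_rotvec(s["eef_rot"]).as_matrix()
    L=(w-s["position"])@Rm  # tool coords
    return im,d,w,L,s
def tr(p): q=np.array(p)[:2]-O;return np.array([np.cos(A)*q[0]+np.sin(A)*q[1],-np.sin(A)*q[0]+np.cos(A)*q[1]])
E
python3 - <<'E'
from h import *
im,d,w,L,s=scooppose();cv2.imwrite("pics/w2.png",im)
print(s["time"],s["qpos"].round(4),s["position"].round(4),tr(s["position"]).round(4),R.from_rotvec(s["eef_rot"]).as_matrix().round(3),s["opening"])
m=(L[...,0]>-.05)&(L[...,0]<.12)&(abs(L[...,1])<.06)&(L[...,2]>.03)&(L[...,2]<.065)
r=cv2.minAreaRect(L[m][:,:2].astype(np.float32)*1000);print(m.sum(),r,np.percentile(L[m],[1,50,99],axis=0).round(4))
zz=m&(L[...,2]>.05);print(np.polyfit(L[zz][:,0],L[zz][:,2],1),np.polyfit(L[zz][:,1],L[zz][:,2],1))
E
```

```text
4.6167 [ 3.4320e-01  5.2210e-01  1.4944e+00 -6.0000e-04  1.1278e+00 -1.4075e+00] [0.5858 0.2823 0.1353] [ 0.0549 -0.0005] [[-0.984 -0.179 -0.002]
 [-0.179  0.984 -0.001]
 [ 0.003 -0.001 -1.   ]] 0.015028400244724842
14583 ((28.3399658203125, 0.5276222229003906), (78.34974670410156, 84.97247314453125), 89.73890686035156) [[-0.0123 -0.0371  0.0313]
 [ 0.0361  0.0003  0.0545]
 [ 0.0702  0.0377  0.0561]]
[0.00137064 0.05456183] [0.00112328 0.05461231]
```

View pics/w2.png

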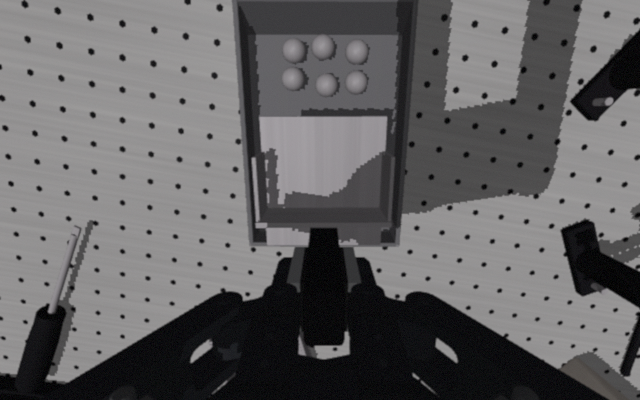

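The wrist view shows the scoop mouth (325,118) inside the tray, with six balls at (293–357, 48–83) ahead of it, centred in width. The lip is at tool x = +70.8 mm and the underside at z = +56 mm, level.

Emit:
apply_moves(
  targets=[0,0,2.5,0,0,0,1,0,0,2.5,0,0,0,1,0,0,1.5,0,0,0,1,0,0,0.5,0,0,0,1,0,0,0.2,0,0,0,1,0,0,0,0,0,0,1,0,0,0,0,0,0,1],
)

```text
time: 5.2
position: [0.5877, 0.2832, 0.0654]
eef_rot: [-0.283, 3.127, 0.001]
contact_force: [-0.2, -1.0, -1.9]
opening: 0.0152
finger_force: 61.2
```

Emit:
apply_moves(
  targets=[0,0,0.1,0,0,0,1,0,0,0.1,0,0,0,1,0,0,0,0,0,0,1],
)

```text
time: 5.45
position: [0.5872, 0.2836, 0.0629]
eef_rot: [-0.284, 3.128, 0.0]
contact_force: [-0.2, -0.1, -1.9]
opening: 0.0152
finger_force: 61.2
```

Emit:
apply_moves(
  targets=[0,0,0.1,0,0,0,1,0,0,0,0,0,0,1],
)

```text
time: 5.62
position: [0.5868, 0.2835, 0.0614]
eef_rot: [-0.284, 3.129, -0.0]
contact_force: [-0.2, 0.1, -1.4]
opening: 0.0153
finger_force: 61.2
```

Emit:
apply_moves(
  targets=[0,0,0.1,0,0,0,1,0,0,0,0,0,0,1],
)

```text
time: 5.78
position: [0.587, 0.2835, 0.0608]
eef_rot: [-0.284, 3.128, -0.0]
contact_force: [-1.2, -0.6, 3.2]
opening: 0.0154
finger_force: 61.9
```

Emit:
apply_moves(
  targets=[0,0,0.05,0,0,0,1,0,0,0,0,0,0,1],
)

```text
time: 5.95
position: [0.5871, 0.2835, 0.0608]
eef_rot: [-0.284, 3.128, -0.0]
contact_force: [-2.6, -1.1, 6.2]
opening: 0.0148
finger_force: 62.6
```

Emit:
apply_moves(
  targets=[0.5,0,0,0,0,0,1,0.9,0,0,0,0,0,1,0.9,0,0,0,0,0,1,0.9,0,0,0,0,0,1,0.9,0,0,0,0,0,1,0.9,0,0,0,0,0,1,0.7,0,0,0,0,0,1,0.4,0,0,0,0,0,1],
)

```text
time: 6.62
position: [0.5274, 0.2728, 0.0609]
eef_rot: [-0.284, 3.125, 0.001]
contact_force: [4.2, -0.2, 5.5]
opening: 0.0151
finger_force: 62.3
```

Emit:
apply_moves(
  targets=[0.2,0,0,0,0,0,1,0,0,0,0,0,0,1],
)

```text
time: 6.78
position: [0.5254, 0.2724, 0.0608]
eef_rot: [-0.284, 3.126, 0.001]
contact_force: [2.8, 0.3, 8.0]
opening: 0.0154
finger_force: 62.5
```

```bash
python3 - <<'E'
from h import *
im,d,w,L,s=scooppose();cv2.imwrite("pics/w3.png",im)
print(s["time"],s["qpos"].round(4),s["position"].round(4),tr(s["position"]).round(4),R.from_rotvec(s["eef_rot"]).as_matrix().round(3),s["opening"],s["contact_force"])
E
```

```text
6.8333 [ 3.6170e-01  5.4250e-01  1.6953e+00 -2.0000e-04  9.0130e-01 -1.3903e+00] [0.5253 0.2724 0.0608] [-0.0064  0.0006] [[-0.984 -0.18   0.002]
 [-0.18   0.984  0.001]
 [-0.002  0.    -1.   ]] 0.015574694100078466 [ 2.04463274 -1.17610136  6.93939253]
```

View pics/w3.png

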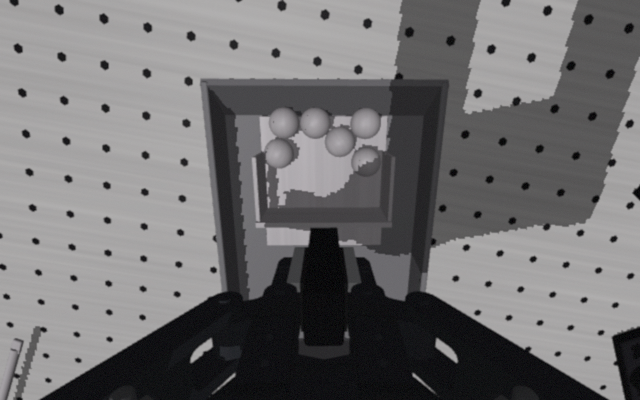

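All six balls are over the scoop floor, three of them against the wall near the lip (rows about 122). I push 2 mm further, then tilt mouth-up about the back edge.

Emit:
apply_moves(
  targets=[0.2,0,0,0,0,0,1,0,0,0,0,0,0,1,-0.12,0,-0.05,0,0.025,0,1,-0.14,0,-0.05,0,0.025,0,1,-0.14,0,-0.05,0,0.025,0,1,-0.14,0,-0.05,0,0.025,0,1,-0.14,0,-0.05,0,0.025,0,1,0,0,0,0,0,0,1],
)

```text
time: 7.5
position: [0.5297, 0.2732, 0.0619]
eef_rot: [0.272, -3.003, 0.017]
contact_force: [1.7, 2.0, 6.3]
opening: 0.0156
finger_force: 62.5
```

```bash
python3 - <<'E'
from h import *
im,d,w,L,s=scooppose();cv2.imwrite("pics/w4.png",im)
print(s["time"],s["position"].round(4),tr(s["position"]).round(4),R.from_rotvec(s["eef_rot"]).as_matrix().round(3),s["opening"],s["contact_force"])
E
```

```text
7.55 [0.5296 0.2731 0.062 ] [-0.002   0.0006] [[-0.976 -0.18  -0.123]
 [-0.179  0.984 -0.022]
 [ 0.125  0.    -0.992]] 0.01516002729148055 [1.69480006 0.68317292 4.0652535 ]
```

View pics/w4.png

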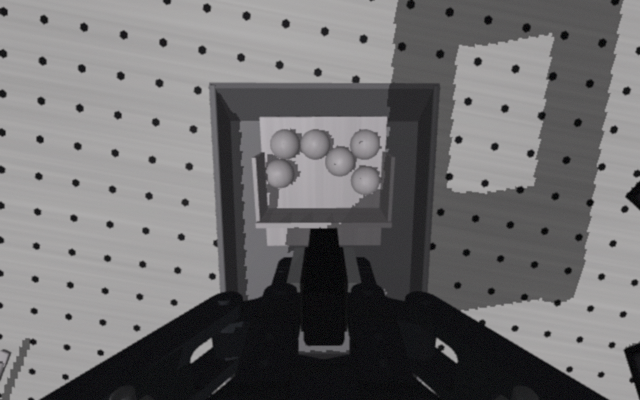

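All six are settled on the floor behind the lip. I lift gently.

Emit:
apply_moves(
  targets=[0,0,-0.4,0,0,0,1,0,0,-0.8,0,0,0,1,0,0,-1.2,0,0,0,1,0,0,-1.6,0,0,0,1,0,0,-1.6,0,0,0,1,0,0,-1.2,0,0,0,1,0,0,-0.8,0,0,0,1,0,0,-0.4,0,0,0,1],
)

```text
time: 8.22
position: [0.5399, 0.275, 0.1431]
eef_rot: [0.273, -3.007, 0.017]
contact_force: [-1.2, 0.3, -2.2]
opening: 0.0153
finger_force: 61.0
```

```bash
python3 - <<'E'
from h import *
from scipy.optimize import least_squares
s=arm.observe();q=s["qpos"];print(s["time"],s["position"].round(4),s["contact_force"].round(2),q.round(4))
D=[(.35942,1.51135,1.27248,.1643,.5764,.2305),(.2559,1.6647,1.2199,.5284,-.0083,.231),(.4793,1.8481,.8133,.5249,-.0036,.0568),(.5221,1.4944,1.1278,.5858,.2823,.1353),(.5425,1.6953,.9013,.5253,.2724,.0608),(q[1],q[2],q[4],*s["position"])]
D=np.array(D);r=np.sqrt(D[:,3]**2+D[:,4]**2-.069**2)
def fk(p,a,b,c):
    h,l2,l3,lt,o,e=p
    return np.stack([o+l2*np.sin(a)+l3*np.sin(a+b)+e*np.cos(a+b)+lt*np.sin(a+b+c),h+l2*np.cos(a)+l3*np.cos(a+b)-e*np.sin(a+b)+lt*np.cos(a+b+c)])
f=least_squares(lambda p:np.r_[(fk(p,*D[:,:3].T)-[r,D[:,5]]).ravel(),.01*(p-[.35,.4,.35,.2,0,0])],[.35,.4,.35,.2,0,0])
print(f.x.round(3),abs(f.fun[:12]).max())
for th in(np.deg2rad(45),-np.deg2rad(45)):
  # scoop lip target: r offset; mouth inward th>0 (tool tip points outward)
  for tgt in [(np.hypot(.505,.255)-.008,.16),(np.hypot(.478,.24)-.008,.16)]:
    g=least_squares(lambda v:np.r_[fk(f.x,v[0],v[1],np.pi-th-v[0]-v[1])-np.array(tgt)],[.3,1.8]);a,b=g.x;print(np.rad2deg(th),tgt,a,b,np.pi-th-a-b,g.cost)
E
```

```text
8.2167 [0.5399 0.275  0.1431] [-1.18  0.25 -2.23] [ 0.3446  0.5151  1.4933  0.0212  1.2548 -1.4153]
[0.258 0.61  0.433 0.363 0.    0.112] 0.00013008299567152104
45.0 (np.float64(0.5577296173968621), 0.16) 0.2776501451710542 2.3091090949866064 -0.23056474996531584 4.7787320602550576e-21
45.0 (np.float64(0.5268682080662488), 0.16) 0.2503587862277754 2.370849819172429 -0.26501411520786 5.831099292929982e-20
-45.0 (np.float64(0.5577296173968621), 0.16) 0.8222980193571207 1.1046679931498515 2.000024804480269 1.1138930612034445e-17
-45.0 (np.float64(0.5268682080662488), 0.16) 0.7809224799134539 1.1962965060569717 1.949771831016816 9.287314145348156e-19
```

```bash
cat > ik.py <<'E'
from h import *
from scipy.optimize import least_squares
h,l2,l3,lt,o,e=.258,.61,.433,.363,0.,.112
def ik(T,phi,th):  # TCP, mouth dir angle, mouth-down tilt
    m=np.array([np.cos(phi),np.sin(phi),0]);d=-np.sin(th)*m-np.cos(th)*np.array([0,0,1])
    W=np.array(T)-lt*d; r=np.sqrt(W[0]**2+W[1]**2-.069**2); q1=np.arctan2(W[1],W[0])-np.arctan2(.069,r)
    g=least_squares(lambda v:[l2*np.sin(v[0])+l3*np.sin(v[0]+v[1])+e*np.cos(v[0]+v[1])-r,h+l2*np.cos(v[0])+l3*np.cos(v[0]+v[1])-e*np.sin(v[0]+v[1])-W[2]],[.35,1.6])
    a,b=g.x;u=np.array([np.cos(q1),np.sin(q1),0]);l=np.array([-np.sin(q1),np.cos(q1),0]);k=np.array([0,0,1]);s=a+b
    f=np.sin(s)*u+np.cos(s)*k; n=np.cos(s)*u-np.sin(s)*k
    q5=np.arccos(d@f);q4=np.arctan2(d@l,d@n)
    return np.r_[q1,a,b,q4,q5].round(3),g.cost>1e-8
def tcp(lip,phi,th):
    m=np.array([np.cos(phi),np.sin(phi),0]);k=np.array([0,0,1.])
    x=np.cos(th)*m-np.sin(th)*k;z=-np.sin(th)*m-np.cos(th)*k
    return np.array(lip)-.0708*x-.056*z
E
python3 - <<'E'
from ik import *
print(ik(arm.observe()["position"],np.deg2rad(190.4),-.125))
c=np.array([.4917,-.255,.095])
for ph in(-35,-60,-90):
    p=np.deg2rad(ph);m=np.array([np.cos(p),np.sin(p),0])
    for th in(-.125,.3,.8):
        t=tcp(c-.025*m,p,th);print(ph,th,t.round(3),*ik(t,p,th))
E
```

```text
(array([0.345, 0.516, 1.493, 0.021, 1.256]), np.False_)
-35 -0.125 [ 0.408 -0.196  0.142] [-6.010e-01  2.100e-01  2.016e+00 -2.000e-03  7.900e-01] False
-35 0.3 [ 0.429 -0.211  0.169] [-0.604  0.419  1.631  0.002  1.392] False
-35 0.8 [ 0.464 -0.235  0.185] [-0.606  0.751  1.204  0.004  1.986] False
-60 -0.125 [ 0.441 -0.166  0.142] [-0.454  0.248  1.959 -0.094  0.833] False
-60 0.3 [ 0.454 -0.189  0.169] [-0.627  0.413  1.641  0.124  1.364] False
-60 0.8 [ 0.475 -0.225  0.185] [-0.732  0.719  1.273  0.238  1.915] False
-90 -0.125 [ 0.492 -0.153  0.142] [-0.353  0.333  1.823 -0.145  0.947] False
-90 0.3 [ 0.492 -0.179  0.169] [-0.649  0.398  1.667  0.249  1.27 ] False
-90 0.8 [ 0.492 -0.221  0.185] [-0.875  0.637  1.449  0.483  1.707] False
```

Emit:
apply_moves(
  targets=[0.09,0,-0.7,0,0,0,1,0.1,0,-0.8,0,0,0,1,0,0,0,-0.0063,0,0.0496,1,0,0,0,-0.0113,0,0.0893,1,0,0,0,-0.01375,0,0.1091,1,0,0,0,-0.01375,0,0.1091,1,0,0,0,-0.01375,0,0.1091,1,0,0,0,-0.01375,0,0.1091,1],
)

```text
time: 8.88
position: [0.5391, 0.2746, 0.1563]
eef_rot: [-0.605, -2.956, -0.037]
contact_force: [-0.2, 0.5, -3.8]
opening: 0.0151
finger_force: 61.1
```

Emit:
apply_moves(
  targets=[0,0,0,-0.01375,0,0.1091,1,0,0,0,-0.01375,0,0.1091,1,0,0,0,-0.01375,0,0.1091,1,0,0,0,-0.01375,0,0.1091,1,0,0,0,-0.01375,0,0.1091,1,0,0,0,-0.01375,0,0.1091,1,0,0,0,-0.01375,0,0.1091,1,0,0,0,-0.01375,0,0.1091,1],
)

```text
time: 9.55
position: [0.5388, 0.2744, 0.1562]
eef_rot: [-1.819, -2.434, -0.112]
contact_force: [0.3, -0.3, -4.3]
opening: 0.0155
finger_force: 61.1
```

Emit:
apply_moves(
  targets=[0,0,0,-0.01375,0,0.1091,1,0,0,0,-0.01375,0,0.1091,1,0,0,0,-0.01375,0,0.1091,1,0,0,0,-0.01375,0,0.1091,1,0,0,0,-0.01375,0,0.1091,1,0,0,0,-0.01375,0,0.1091,1,0,0,0,-0.01375,0,0.1091,1,0,0,0,-0.01375,0,0.1091,1],
)

```text
time: 10.22
position: [0.5385, 0.2744, 0.1561]
eef_rot: [-2.717, -1.446, -0.168]
contact_force: [0.6, -0.0, -3.1]
opening: 0.0154
finger_force: 61.1
```

```bash
python3 - <<'E'
from h import *
s=arm.observe();print(s["time"],s["position"].round(4),s["contact_force"].round(2),s["qpos"].round(4));print(R.from_rotvec(s["eef_rot"]).as_matrix().round(3))
E
```

```text
10.2167 [0.5385 0.2744 0.1561] [ 0.59 -0.02 -3.1 ] [0.3086 0.3912 1.677  0.0936 0.9788 0.8527]
[[ 0.554  0.829  0.068]
 [ 0.823 -0.559  0.103]
 [ 0.124 -0.001 -0.992]]
```

Emit:
apply_moves(
  targets=[0,0,0,-0.01375,0,0.1091,1,0,0,0,-0.01375,0,0.1091,1,0,0,0,-0.01375,0,0.1091,1,0,0,0,-0.01375,0,0.1091,1,0,0,0,-0.01375,0,0.1091,1,0,0,0,-0.01375,0,0.1091,1,0,0,0,-0.01375,0,0.1091,1,0,0,0,-0.01375,0,0.1091,1],
)

```text
time: 10.88
position: [0.5384, 0.2744, 0.1561]
eef_rot: [-3.126, -0.154, -0.193]
contact_force: [0.4, -0.5, -3.7]
opening: 0.0152
finger_force: 61.1
```

Emit:
apply_moves(
  targets=[0,0,0,-0.01375,0,0.1091,1,0,0,0,-0.01375,0,0.1091,1,0,0,0,-0.01375,0,0.1091,1,0,0,0,-0.01375,0,0.1091,1,0,0,0,-0.01375,0,0.1091,1,0,0,0,-0.01375,0,0.1091,1,0,0,0,-0.01375,0,0.1091,1,0,0,0,-0.01375,0,0.1091,1],
)

```text
time: 11.55
position: [0.5385, 0.2746, 0.1561]
eef_rot: [2.855, -1.176, 0.177]
contact_force: [0.4, 1.1, -3.3]
opening: 0.016
finger_force: 61.1
```

Emit:
apply_moves(
  targets=[0.49,0.84,0.06,0,0,0,1,0.98,1.67,0.12,0,0,0,1,1.46,2.5,0.18,0,0,0,1,1.62,2.8,0.2,0,0,0,1,1.62,2.8,0.2,0,0,0,1,1.62,2.8,0.2,0,0,0,1,1.62,2.8,0.2,0,0,0,1,1.62,2.8,0.2,0,0,0,1],
)

```text
time: 12.22
position: [0.4839, 0.0594, 0.1566]
eef_rot: [2.861, -1.162, 0.178]
contact_force: [0.9, -0.4, -3.1]
opening: 0.0153
finger_force: 61.0
```

Emit:
apply_moves(
  targets=[1.62,2.8,0.2,0,0,0,1,1.62,2.8,0.2,0,0,0,1,1.62,2.8,0.2,0,0,0,1,1.62,2.8,0.2,0,0,0,1,1.46,2.5,0.18,0,0,0,1,0.98,1.67,0.12,0,0,0,1,0.49,0.84,0.06,0,0,0,1,0,0,0,0,0,0,1],
)

```text
time: 12.88
position: [0.4382, -0.1228, 0.157]
eef_rot: [2.859, -1.168, 0.179]
contact_force: [-0.1, 0.8, -3.2]
opening: 0.0153
finger_force: 61.0
```

```bash
python3 - <<'E'
from ik import *
im,d,w,L,s=scooppose();cv2.imwrite("pics/w5.png",im)
M=R.from_rotvec(s["eef_rot"]).as_matrix();print(s["time"],s["position"].round(4),s["contact_force"].round(2),s["qpos"].round(4));print(M.round(3))
print("lip",s["position"]+M@[.0708,0,.056])
m=(abs(w[...,2]-.079)<.005)&(np.hypot(w[...,0]-.4917,w[...,1]+.255)<.08)&(L[...,2]>.065);p=w[m][:,:2].astype(np.float32);print(m.sum(),cv2.minEnclosingCircle(p*1000))
E
```

```text
12.9333 [ 0.4386 -0.1218  0.1569] [ 0.46  1.08 -2.51] [-0.3831  0.1932  1.9847 -0.064   0.8493  2.0032]
[[ 0.708 -0.7    0.089]
 [-0.695 -0.714 -0.088]
 [ 0.125  0.    -0.992]]
lip [ 0.49366365 -0.17585008  0.11015624]
2693 ((492.50091552734375, -255.08457946777344), 69.94832611083984)
```

View pics/w5.png

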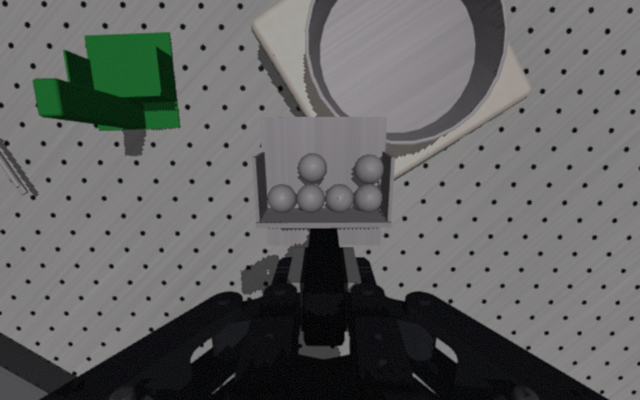

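The balls are safe against the back wall, at (283–370, 168–198), and the pan centre measures (0.4925, -0.255). I move the remaining distance to it, then lower.

Emit:
apply_moves(
  targets=[0.3,0.57,0.04,0,0,0,1,0.6,1.14,0.08,0,0,0,1,0.9,1.71,0.11,0,0,0,1,0.7,1.3,0.08,0,0,0,1,0.35,0.7,0.04,0,0,0,1,0.12,0.27,0.02,0,0,0,1,-0.07,0,0.6,0,0,0,1,-0.07,0,0.6,0,0,0,1],
)

```text
time: 13.6
position: [0.4217, -0.182, 0.1446]
eef_rot: [2.86, -1.168, 0.181]
contact_force: [-0.4, 1.0, -3.8]
opening: 0.0152
finger_force: 60.9
```

```bash
python3 - <<'E'
from ik import *
s=arm.observe()
M=R.from_rotvec(s["eef_rot"]).as_matrix();print(s["time"],s["position"].round(4),s["contact_force"].round(2),s["qpos"].round(4))
print("lip",s["position"]+M@[.0708,0,.056])
for d in(.03,.05,.1,.12):
  p=np.array([7.08,0,5.6]);print(d,p-R.from_rotvec([0,-d,0]).apply(p))
E
```

```text
13.6 [ 0.4217 -0.182   0.1446] [-0.35  1.02 -3.84] [-0.534   0.2139  1.9981 -0.0406  0.8074  1.8386]
lip [ 0.47690482 -0.23610624  0.09798214]
0.03 [ 0.17116056  0.         -0.20984833]
0.05 [ 0.2887315   0.         -0.34685398]
0.1 [ 0.59443764  0.         -0.67884392]
0.12 [ 0.72130322  0.         -0.80729079]
```

Emit:
apply_moves(
  targets=[0.17,0,-0.21,0,-0.03,0,1,0.17,0,-0.21,0,-0.03,0,1,0.17,0,-0.21,0,-0.03,0,1,0.17,0,-0.21,0,-0.03,0,1,0.17,0,-0.11,0,-0.03,0,1,0.17,0,-0.06,0,-0.03,0,1,0.17,0,-0.06,0,-0.03,0,1,0.17,0,-0.06,0,-0.03,0,1],
)

```text
time: 14.27
position: [0.4309, -0.1906, 0.1556]
eef_rot: [-2.864, 1.168, 0.167]
contact_force: [0.8, -0.6, -3.4]
opening: 0.0151
finger_force: 61.0
```

Emit:
apply_moves(
  targets=[0.17,0,-0.06,0,-0.03,0,1,0.17,0,-0.06,0,-0.03,0,1,0.17,0,-0.06,0,-0.03,0,1,0.17,0,-0.06,0,-0.03,0,1,0.17,0,-0.21,0,-0.03,0,1,0.29,0,-0.35,0,-0.05,0,1,0.29,0,-0.35,0,-0.05,0,1,0.29,0,-0.35,0,-0.05,0,1],
)

```text
time: 14.93
position: [0.4462, -0.2055, 0.1661]
eef_rot: [-2.713, 1.106, 0.573]
contact_force: [-0.3, 0.1, -1.4]
opening: 0.0158
finger_force: 61.2
```

Emit:
apply_moves(
  targets=[0.29,0,-0.35,0,-0.05,0,1,0.29,0,-0.35,0,-0.05,0,1,0.29,0,-0.35,0,-0.05,0,1,0.29,0,-0.35,0,-0.05,0,1,0.29,0,-0.35,0,-0.05,0,1,0.29,0,-0.35,0,-0.05,0,1,0.29,0,-0.35,0,-0.05,0,1,0.29,0,-0.35,0,-0.05,0,1],
)

```text
time: 15.6
position: [0.4712, -0.2299, 0.1758]
eef_rot: [-2.442, 0.996, 1.055]
contact_force: [0.1, -0.3, -2.1]
opening: 0.0149
finger_force: 61.3
```

```bash
python3 - <<'E'
from ik import *
im,d,w,L,s=scooppose();cv2.imwrite("pics/w6.png",im)
M=R.from_rotvec(s["eef_rot"]).as_matrix();print(s["time"],s["position"].round(4),s["contact_force"].round(2),s["qpos"].round(4));print(M.round(3))
print("lip",s["position"]+M@[.0708,0,.056])
E
```

```text
15.65 [ 0.4716 -0.2307  0.1739] [ 2.87 -1.49 -3.01] [-0.6514  0.7799  1.192   0.0985  1.9831  1.6953]
[[ 0.488 -0.7   -0.522]
 [-0.478 -0.714  0.511]
 [-0.73   0.    -0.683]]
lip [ 0.47692807 -0.23594026  0.08392526]
```

View pics/w6.png

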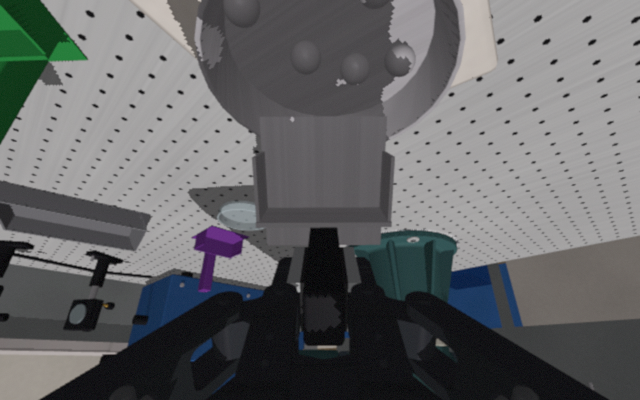

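The scoop is empty and at least five balls lie in the pan, e.g. (306,57), (355,68), (400,58), (242,8). Now I rise and level.

Emit:
apply_moves(
  targets=[-1.5,0,-1.4,0,0,0,1,-2.5,0,-2.3,0,0,0,1,-2.2,0,-2.0,0,0,0,1,0,0,0,0,0.117,0,1,0,0,0,0,0.117,0,1,0,0,0,0,0.117,0,1,0,0,0,0,0.117,0,1,0,0,0,0,0.117,0,1],
)

```text
time: 16.32
position: [0.4704, -0.2294, 0.2613]
eef_rot: [-2.816, 1.149, 0.312]
contact_force: [0.6, 0.4, -2.3]
opening: 0.0154
finger_force: 61.2
```

Emit:
apply_moves(
  targets=[0,0,0,0,0.117,0,1,0,0,0,0,0.117,0,1,0,0,0,0,0,0,1,0,0,0,0,0,0,1],
)

```text
time: 16.65
position: [0.468, -0.2274, 0.2613]
eef_rot: [2.909, -1.185, 0.003]
contact_force: [0.1, -0.4, -1.9]
opening: 0.0151
finger_force: 61.2
```

```bash
python3 - <<'E'
from ik import *
s=arm.observe();M=R.from_rotvec(s["eef_rot"]).as_matrix();print(s["time"],s["position"].round(4),s["contact_force"].round(2),M.round(3))
print("to place, cm tool",M.T@(np.array([.46,.04,.12])-s["position"])*100)
im,d,w,T,K=cap("top");z=np.load("top0.npz")
r=(np.hypot(w[...,0]-.492,w[...,1]+.255)<.052)
print("pan pts 60-80mm:",(r&(w[...,2]>.06)).sum(),"table occupied at place:",((np.hypot(z["W"][...,0]-.48,z["W"][...,1]-.02)<.07)&(z["W"][...,2]>.006)).sum())
t=(abs(w[...,0]-.47)<.03)&(abs(w[...,1]-.262)<.04);print("tray balls",(t&(w[...,2]>.013)).sum(), (t&(z["W"][...,2]>.013)).sum())
cv2.imwrite("pics/t7.png",cv2.resize(im[80:280,150:500],(700,400)))
E
```

```text
16.65 [ 0.468  -0.2274  0.2613] [ 0.15 -0.4  -1.85] [[ 0.715 -0.699  0.001]
 [-0.699 -0.715 -0.001]
 [ 0.002 -0.    -1.   ]]
to place, cm tool [-19.2963255  -18.56098973  14.09401183]
pan pts 60-80mm: 3371 table occupied at place: 1190
tray balls 115 393
```

Emit:
apply_moves(
  targets=[-1.9,-1.9,0,0,0,0,1,-2.7,-2.6,0,0,0,0,1,-2.7,-2.6,0,0,0,0,1,-2.7,-2.6,0,0,0,0,1,-2.7,-2.6,0,0,0,0,1,-2.7,-2.6,0,0,0,0,1,-2.2,-2.1,0,0,0,0,1,-1.6,-1.5,0,0,0,0,1],
)

```text
time: 17.37
position: [0.4638, 0.0392, 0.2602]
eef_rot: [2.908, -1.187, 0.002]
contact_force: [0.3, -0.4, -1.9]
opening: 0.0154
finger_force: 61.2
```

Emit:
apply_moves(
  targets=[0,0,3,0,0,0,1,0,0,4,0,0,0,1,0,0,4,0,0,0,1,0,0,4,0,0,0,1,0,0,3,0,0,0,1,0,0,1.5,0,0,0,1,0,0,0,0,0,0,1,0,0,0,0,0,0,1],
)

```text
time: 18.03
position: [0.4639, 0.036, 0.064]
eef_rot: [2.906, -1.188, 0.001]
contact_force: [-1.0, -0.1, -0.9]
opening: 0.0154
finger_force: 61.1
```

```bash
python3 - <<'E'
from ik import *
s=arm.observe();M=R.from_rotvec(s["eef_rot"]).as_matrix();print(s["time"],s["position"].round(4),s["contact_force"].round(2),s["qpos"].round(3),M.round(3))
E
```

```text
18.0333 [0.4639 0.036  0.064 ] [-0.96 -0.13 -0.9 ] [-0.069  0.407  1.972 -0.004  0.763  2.281] [[ 0.713 -0.701 -0.   ]
 [-0.701 -0.713 -0.003]
 [ 0.002  0.002 -1.   ]]
```

View pics/t7.png

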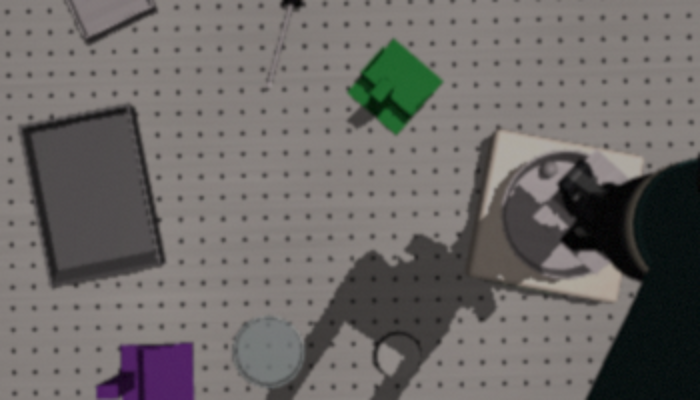

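The tray is empty and the table around the set-down spot is clear. I lower the last 7 mm.

Emit:
apply_moves(
  targets=[0,0,0.3,0,0,0,1,0,0,0.25,0,0,0,1,0,0,0.1,0,0,0,1,0,0,0,0,0,0,1],
)

```text
time: 18.37
position: [0.4633, 0.0362, 0.0595]
eef_rot: [2.907, -1.188, 0.009]
contact_force: [0.1, -0.0, -1.3]
opening: 0.0153
finger_force: 61.2
```

Emit:
apply_moves(
  targets=[0,0,0.08,0,0,0,1,0,0,0,0,0,0,1],
)

```text
time: 18.53
position: [0.4629, 0.0363, 0.0585]
eef_rot: [2.907, -1.188, 0.008]
contact_force: [-0.2, 0.2, -1.4]
opening: 0.0151
finger_force: 61.2
```

Emit:
apply_moves(
  targets=[0,0,0.1,0,0,0,1,0,0,0,0,0,0,1],
)

```text
time: 18.7
position: [0.4627, 0.0363, 0.0572]
eef_rot: [2.907, -1.188, 0.007]
contact_force: [0.3, -0.3, -1.9]
opening: 0.0151
finger_force: 61.2
```

Emit:
apply_moves(
  targets=[0,0,0.07,0,0,0,1,0,0,0,0,0,0,1],
)

```text
time: 18.87
position: [0.4628, 0.0363, 0.0568]
eef_rot: [2.907, -1.188, 0.007]
contact_force: [-0.0, 0.0, 5.0]
opening: 0.0156
finger_force: 62.2
```

Contact at 5 N. I open the gripper and retreat straight up.

Emit:
apply_moves(
  targets=[0,0,0,0,0,0,3,0,0,0,0,0,0,6,0,0,0,0,0,0,8.5,0,0,0,0,0,0,8.5,0,0,0,0,0,0,8.5,0,0,0,0,0,0,8.5,0,0,0,0,0,0,8.5,0,0,0,0,0,0,8.5],
)

```text
time: 19.53
position: [0.4626, 0.0363, 0.0563]
eef_rot: [2.907, -1.188, 0.007]
contact_force: [-1.5, 0.2, -0.3]
opening: 0.085
finger_force: 0.0
```

Emit:
apply_moves(
  targets=[0,0,-1.5,0,0,0,8.5,0,0,-3,0,0,0,8.5,0,0,-4,0,0,0,8.5,0,0,-4,0,0,0,8.5,0,0,-4,0,0,0,8.5,0,0,-3,0,0,0,8.5,0,0,0,0,0,0,8.5,0,0,0,0,0,0,8.5],
)

```text
time: 20.2
position: [0.4633, 0.0368, 0.2533]
eef_rot: [-2.908, 1.188, -0.014]
contact_force: [0.3, 0.1, -0.6]
opening: 0.0846
finger_force: 0.0
```

```bash
python3 - <<'E'
from h import *
im,d,w,T,K=cap("scene");s=arm.observe();print(s["time"],s["position"],s["contact_force"].round(1),s["opening"])
i2=cap("wrist")[0]
cv2.imwrite("pics/end.png",np.hstack([cv2.resize(im[150:350,150:400],(400,320)),cv2.resize(i2,(400,320))]))
E
```

```text
20.25 [0.46196474 0.03689032 0.25154523] [ 0.2  0.1 -0.5] 0.08473080131761432
```

View pics/end.png

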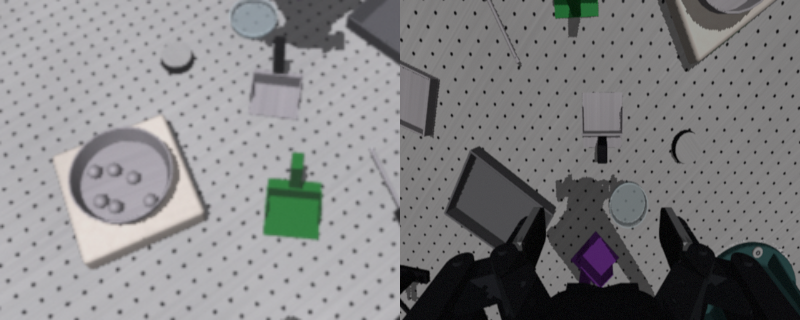

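All six balls are in the pan, at (95–150, 170–206), and the scoop stands upright on the table at (277,85), free of the gripper.

```bash
python3 -c "
from bench import arm
print(arm.job_done())"
```

```text
the job is handed in; nothing more can be done
None
```

All six balls are in the scale's pan, the scoop stands upright on the table with the gripper clear of it, and the job is handed in at about 20 s of the 61 s allowed.

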